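# Load and lock a twist-top table lantern

### The arm

A 7-joint arm with a two-finger parallel gripper is mounted at the origin on the work surface. World frame = base frame: x ahead of the robot, y to its left, z up, the work surface at z = 0. Lengths are in m, angles in rad, forces in N, time in s.
With the tool pointing down it reaches from about 0.35 to 0.9 m from the base axis. Payload 8.1 kg.
Tool frame: the origin (TCP) lies between the finger pads; the fingertips stand 17 mm ahead of it and the grasp point (between the pads) lies 2 mm behind it; z points along the fingers, y is the direction in which the jaws open and shut (so a half turn about z gives the same grasp; the last joint's range is limited). The gripper opens to 92 mm and grips with 3 to 60 N. Pads are 19 mm wide; open, the fingers measure 130 mm over their backs; the gripper's body (75 mm by 190 mm) begins 47 mm behind the grasp point.
Start: joints at [1.205, 0.434, 0.025, 1.573, -0.012, 1.134, -0.075], TCP at [0.162, -0.604, 0.218] pointing down, gripper open.
Joint ranges: [-2.62, 2.62], [-0.44, 2.09], [-1.27, 1.32], [0.08, 2.57], [-1.32, 4.46], [0.12, 2], [-2.74, 2.74]. Speed limits (rad/s): [2.22, 2.22, 3.01, 3.01, 3.14, 3.14, 3.14].

### API

Orientations are given as a rotation vector (axis times angle).
In Python, from cell import arm gives the robot as it stands. The module is installed in compiled form; this text tells all that it offers.
- The arm moves only by the shell command python3 -m crank 'ROWS' [FORCE]. ROWS is JSON, a list of rows, each a list of 5 numbers: the opening, from 0 (shut) to 1 (fully open), then the shift along the world's x, y, z normalised to -1 to 1, where 1 is 40 cm, then the turn about the world's z normalised to -1 to 1, where 1 is 60 degrees. In form: [[fingers, tx, ty, tz, twist], ...]. A call has exactly 8 rows; each row shifts and turns the commanded pose from where the row before left it; what a row does not reach is not made up. A row lasts 1/12 s, in which the tool goes at most 41.7 mm and 7.16 degrees, less where a joint would pass 70% of its speed; a pose out of reach is approached as far as the arm can. A call with a number of a shift or a turn outside -1 to 1 is refused whole. A call with a gripper value outside its range is refused whole. The fingers move at their own pace and stop on an object; FORCE is the grip in N (left out, the last holds). Time passes only in rows, so rows that do not move let the fingers close, or fill a call up. It gives the time, the measured TCP pose, the force and the opening at its end, in the units of the state.
- arm.observe(): the state, without advancing time (a new reading comes with each control period).
- arm.get_image(name): name is "scene" or "top" or "wrist"; returns the picture (400x640x3 uint8, red, green, blue); there is no depth.
- arm.get_calibration(name): a dict with "intrinsics" (3x3 intrinsics, pixels), "extrinsics" (4x4, takes a point from camera to world coordinates). Camera axes: x right, y down, z forward; pixel columns grow to the right and rows downward; lengths in m; the calibration is good to about 2 mm. A picture is of the moment at which its call begins: read the wrist's pose just before it. get_calibration takes no time and is no camera call; for the wrist camera it gives the pose at the moment of the call.
- arm.sign_off(): hands the job in, once; it reports no verdict.
The state is a dict: "clock": time; "joints": joint angles; "dq": joint speeds; "joint_efforts": joint torques, N m; "position": TCP position; "ee_rot": TCP orientation; "force": force on the tool from outside, world axes, zero at the start; "ft_torque": the same for the moment, N m; "width": opening from 0.0 (shut) to 1.0 (fully open).
Only numpy, scipy, OpenCV 4.12 (cv2) and the standard library are available. Lean on these libraries where they do the work, as an engineer would, in place of code of your own. Each camera call takes 0.05 s, during which the arm holds its last target.

### The job

Get the display lantern ready: stand the LED candle upright on the cork pad of the lantern's base, then lower the glass lantern top over it so that its lugs drop between the brass tabs, and twist it clockwise by its wooden handle until it stops, locked tight with the lugs fully home against the end stops. Keep the glass top upright all the while, leave the plants and the vase where they are, and let go at the end.

Things in the scene. Friction and masses are not known exactly. Their poses are not given: they have to be found in the camera images.
- lantern_base: The lantern's open base, fixed: an oak plank 200 x 180 x 20 mm screwed to the counter, carrying a dark steel dish 158 mm across. From the middle outward: a cork pad, a black rubber sealing ring (outer diameter 116 mm), a rim wall (inner diameter 144 mm, top at 56 mm) with three brass bayonet tabs. Origin: centre of the plank's underside, on the lantern's axis; z up; x along the plank's long side.
- pad (a point): Centre of the top of the round cork pad (80 mm across), on the lantern's axis, 34 mm above the plank's underside: the candle stands here.
- tab (a point): Top of one brass tab at its open end: radius 66 mm, 32.2 degrees counterclockwise from base x, 58 mm above the plank's underside; three tabs, 120 degrees apart. From here a tab runs 40 degrees clockwise, then 7 of solid end stop; it juts in to radius 60 mm. Its underside is a ramp falling from 53.5 to 48.5 mm over 25 degrees, then flat to the stop. Gaps between tabs: 73 degrees.
- home (a point): Where a locked lug's middle lies when its edge touches its end stop: 62.5 mm from the lantern's axis along base x, 45 mm above the plank's underside. Two more homes lie 120 and 240 degrees round; any lug may go to any of them. Clockwise (seen from above) tightens.
- entry (a point): A good place to bring a lug down into a gap: 62.5 mm from the lantern's axis, 57 degrees (1.0 rad) counterclockwise of home, same height. A lug may enter up to 15 degrees clockwise of it or 35 degrees counterclockwise. Two more entries lie 120 and 240 degrees round.
- lantern_top: Loose lantern top, 0.43 to 0.6 kg, 195 mm tall: clear glass cylinder (96 mm across), dark steel collar at the foot, dark steel crown (102 mm across, 118 to 153 mm above the rim) and a wire bail with a wooden bar. Origin: centre of the lower rim; z up; x along the bar, lug_a at +x. Starts upright. Its origin is 39 mm above the plank's underside when resting unlocked on the seal, 37 mm locked.
- grip (a point): Centre of the wooden handle bar of lantern_top, on its axis, 187 mm above its lower rim. The bar is 80 mm long along lantern_top's x, 14 mm wide, 16 mm high; 26 mm of free height between its underside and the crown's chimney cap; wires hold it at both ends.
- lug_a (a point): Middle of the brass lug on lantern_top's +x side: 17 mm wide, 7 mm thick, round-edged, sticking out of the collar to radius 67 mm, 62.5 mm from the axis to this point, 8 mm above the lower rim. The collar is 114 mm across (inside 104 mm), 18 mm high; play between collar and tabs is about 2.5 mm all round.
- lug_b (a point): Middle of the like lug 120 degrees counterclockwise from lug_a (seen from above).
- lug_c (a point): Middle of the like lug 240 degrees counterclockwise from lug_a (seen from above).
- seal (a joint): How far the springy sealing ring is squeezed down, in m: 0 free, about 0.001 under the top's weight, about 0.003 when locked tight. Spring 6 N per mm. Turning the top home takes at most about 0.6 N m.
- candle: Ivory LED pillar candle, loose, 56 mm across, 70 mm tall plus a 12 mm amber flame on top (82 mm in all), 0.1 to 0.2 kg. Origin: centre of its underside; z up. Starts upright on the counter.
- succulent: Bystander: green succulent in a terracotta pot 68 mm across, 100 mm tall in all. Origin: centre of its underside.
- aloe: Bystander: small aloe in a white ceramic pot 68 mm across, about 95 mm tall in all. Origin: centre of its underside.
- bud_vase: Bystander: corked green glass bottle vase, 56 mm across, 120 mm tall. Origin: centre of its underside.
There are look-alikes about, which are no part of the job. What is shaped like the candle but blue or red is not meant.

How it is judged:
On the way, in this order (a step that is already met when the one before it is completed fails the run):
1. the candle stands upright on the cork pad, let go (horizontal distance between candle and pad below 0.014 m and z of candle in the frame of lantern_base below 0.038 m and angle between candle's own z axis and vertical below 0.08 rad and contact force between the fingers and candle below 0.05 N and linear speed of candle below 0.02 m/s), for 0.2 s.
2. the lantern top is down over the candle, on the sealing ring, its lugs below the tabs' tops (horizontal distance between lantern_top and lantern_base below 0.006 m and z of lantern_top in the frame of lantern_base below 0.0425 m and angle between lantern_top's own z axis and vertical below 0.06 rad), for 0.1 s.
At the end, for the whole second after the job is handed in: Candle upright on the cork pad (within 14 mm of its centre); lantern top level over it (axis within 5 mm) and locked: a lug within 7 mm of home, sealing ring squeezed over 2.2 mm; all at rest and let go (horizontal distance between candle and pad below 0.014 m and z of candle in the frame of lantern_base below 0.038 m and angle between candle's own z axis and vertical below 0.08 rad and distance between any of lug_a, lug_b, lug_c and home below 0.007 m and value of joint seal above 0.0022 m and angle between lantern_top's own z axis and vertical below 0.04 rad and horizontal distance between lantern_top and lantern_base below 0.005 m and linear speed of each of lantern_top, candle below 0.02 m/s); the robot touches nothing.
It fails at once if the glass lantern top is tipped over (more than 0.5 rad from upright) (angle between lantern_top's own z axis and vertical above 0.5 rad).
It fails at once if the succulent is pushed more than 30 mm or tipped (distance of succulent from where it was at the start of the episode above 0.03 m or angle between succulent's own z axis and vertical above 0.4 rad).
It fails at once if the aloe is pushed more than 30 mm or tipped (distance of aloe from where it was at the start of the episode above 0.03 m or angle between aloe's own z axis and vertical above 0.4 rad).
It fails at once if the bud vase is pushed more than 30 mm or tipped (distance of bud_vase from where it was at the start of the episode above 0.03 m or angle between bud_vase's own z axis and vertical above 0.4 rad).
It also fails if it takes over 61 s, if anything falls off the work surface, if the arm or the gripper's body presses on something with over 40 N, if the wrist force passes 120 N, or if a joint passes its speed limit or range.

## Working session

There is one attempt and no reset: what is moved stays moved. The work goes in short steps, Python scripts to look and compute and a shell command to move; the robot and the scene stay as the last step left them, time stands still between calls to the robot, and variables do not carry over. Pictures are saved under pics/ and viewed, and the job is handed in when it is done.

```bash
mkdir -p pics; ls; cat > h.py <<'E'
import numpy as np, cv2
from cell import arm
def shot(n,f):
    im=arm.get_image(n); c=arm.get_calibration(n)
    cv2.imwrite(f'pics/{f}.png',im[:,:,::-1]); np.savez(f'pics/{f}.npz',K=c['intrinsics'],T=c['extrinsics'])
    return im
def load(f):
    d=np.load(f'pics/{f}.npz'); return cv2.imread(f'pics/{f}.png'),d['K'],d['T']
def ray(f,u,v):
    _,K,T=load(f); d=T[:3,:3]@np.linalg.solve(K,[u,v,1.]); return T[:3,3],d
def onz(f,u,v,z):
    o,d=ray(f,u,v); return o+d*(z-o[2])/d[2]
def proj(f,p):
    _,K,T=load(f); q=K@(T[:3,:3].T@(np.asarray(p)-T[:3,3])); return q[:2]/q[2]
E
python3 - <<'E'
from h import *
for n in ['scene','top','wrist']: shot(n,n+'0')
s=arm.observe(); print(s['clock'],s['position'],s['ee_rot'],s['width'],s['force'])
for n in ['scene','top','wrist']: print(load(n+'0')[1:])
E
```

```text
pics
0.15 [ 0.16222919 -0.6031689   0.21703982] [-3.11336399e+00 -4.11385395e-01  4.31392767e-04] 0.9992182527487918 [0.61638324 0.28782378 0.1585522 ]
(array([[519.67341863,   0.        , 324.73084938],
       [  0.        , 519.67341863, 193.31133831],
       [  0.        ,   0.        ,   1.        ]]), array([[ 0.77472266,  0.36189703, -0.51849333,  1.45253366],
       [ 0.63228993, -0.43851134,  0.63868399, -1.13706619],
       [ 0.00377263, -0.82264108, -0.56854852,  1.15880621],
       [ 0.        ,  0.        ,  0.        ,  1.        ]]))
(array([[512.78650099,   0.        , 321.92999932],
       [  0.        , 512.78650099, 189.23768286],
       [  0.        ,   0.        ,   1.        ]]), array([[ 0.09579825, -0.97264926,  0.21160365,  0.19344197],
       [-0.99539435, -0.09437154,  0.01685523, -0.00648163],
       [ 0.00357514, -0.21224378, -0.97721021,  1.64450157],
       [ 0.        ,  0.        ,  0.        ,  1.        ]]))
(array([[315.58547148,   0.        , 316.32878078],
       [  0.        , 315.58547148, 196.76831   ],
       [  0.        ,   0.        ,   1.        ]]), array([[ 2.59859263e-01, -9.22751783e-01, -2.84609049e-01,
         2.40916621e-01],
       [-9.65646304e-01, -2.48504129e-01, -7.59796933e-02,
        -5.81790814e-01],
       [-6.16126437e-04,  2.94575703e-01, -9.55627948e-01,
         3.84435817e-01],
       [ 0.00000000e+00,  0.00000000e+00,  0.00000000e+00,
         1.00000000e+00]]))
```

View pics/scene0.png

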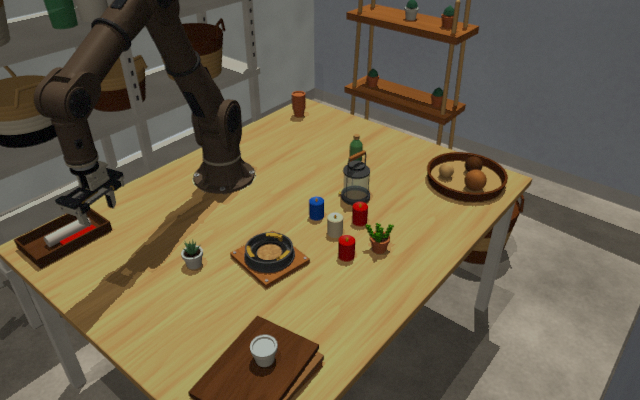

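View pics/top0.png

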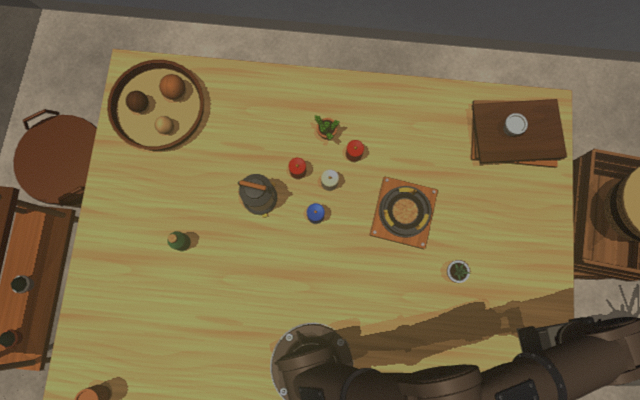

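View pics/wrist0.png

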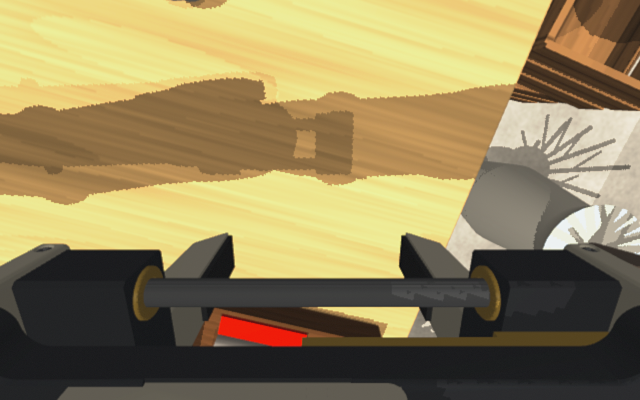

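The scene shows the ivory candle at top-view pixel (330,179) with reds at (297,168) and (355,150), blue at (315,212), the base dish at (405,210) and the lantern top at (257,195). I'll zoom in on these.

```bash
python3 - <<'E'
from h import *
im,_,_=load('top0'); cv2.imwrite('pics/topz.png',cv2.resize(im[110:290,220:480],None,fx=3,fy=3,interpolation=cv2.INTER_CUBIC))
im,_,_=load('scene0'); cv2.imwrite('pics/scz.png',cv2.resize(im[130:290,220:420],None,fx=4,fy=3.7,interpolation=cv2.INTER_CUBIC))
for n,u,v,z in [('candle',331,178,.07),('red1',297,166,.07),('red2',355,148,.07),('blue',315,212,.07),('base',405,210,.034),('top_crown',257,195,.153),('bar',252,185,.187),('succ',326,128,.07),('aloe',458,271,.07),('vase',178,240,.06)]: print(n,onz('top0',u,v,z).round(3))
E
```

```text
candle [ 0.573 -0.004  0.07 ]
red1 [0.602 0.107 0.07 ]
red2 [ 0.679 -0.072  0.07 ]
blue [0.46  0.035 0.07 ]
base [ 0.5   -0.249  0.034]
top_crown [0.48  0.209 0.153]
bar [0.502 0.223 0.187]
succ [0.737 0.027 0.07 ]
aloe [ 0.321 -0.415  0.07 ]
vase [0.334 0.448 0.06 ]
```

View pics/topz.png

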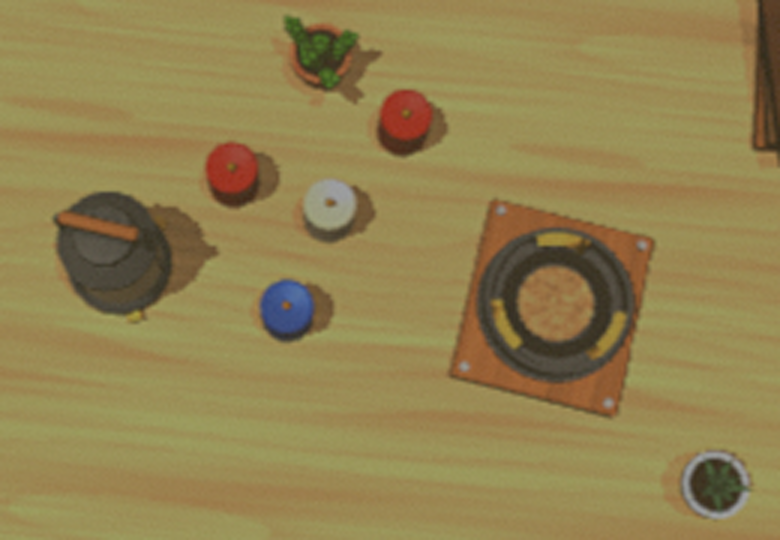

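View pics/scz.png

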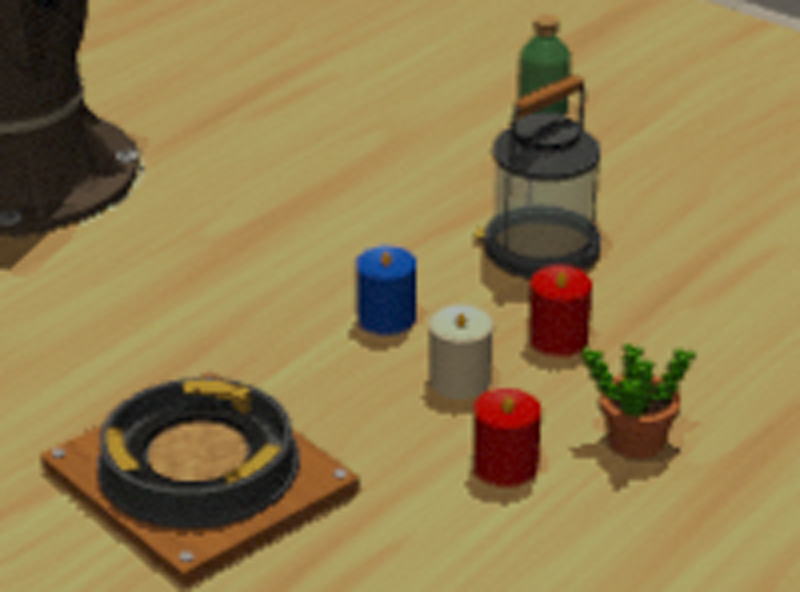

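Next I'll move to view the base and candle with the wrist camera.

```bash
python3 -m crank '[[1,0.06,0.08,0.02,0],[1,0.06,0.08,0.02,0],[1,0.06,0.08,0.02,0],[1,0.06,0.08,0.02,0],[1,0.06,0.08,0,0],[1,0.06,0.08,0,0],[1,0.06,0.08,0,0],[1,0.06,0.08,0,0]]' && python3 -m crank '[[1,0.06,0.08,0,0],[1,0.06,0.08,0,0],[1,0.06,0.07,0,0],[1,0,0,0,0],[1,0,0,0,0],[1,0,0,0,0],[1,0,0,0,0],[1,0,0,0,0]]'; python3 -c "
from h import *
shot('wrist','w1')"
```

```text
clock: 0.82
position: [0.355, -0.3458, 0.2497]
ee_rot: [3.114, 0.411, 0.0]
force: [0.2, 0.0, 1.5]
width: 1.0
clock: 1.48
position: [0.4254, -0.2569, 0.2495]
ee_rot: [3.115, 0.407, -0.001]
force: [0.1, -0.2, 0.1]
width: 1.001
```

View pics/w1.png

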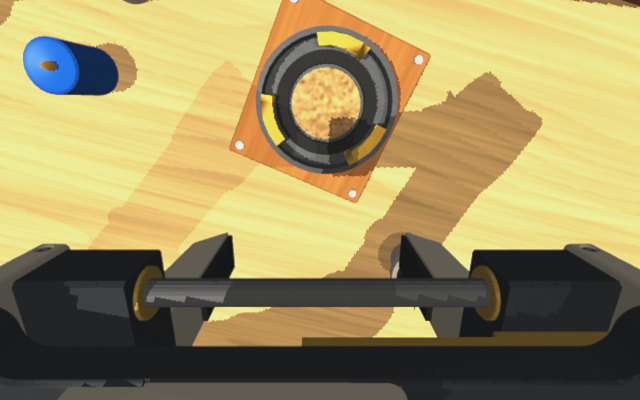

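The wrist view shows the base clearly: cork pad at about (326,102), three yellow tabs, and screws at (239,145), (352,193), (418,60). Next step is measuring it.

```bash
python3 - <<'E'
from h import *
im,K,T=load('w1')
hsv=cv2.cvtColor(im,cv2.COLOR_BGR2HSV)
# dish outer rim silhouette: dark region
dark=((hsv[:,:,2]<140)&(hsv[:,:,1]<90)).astype(np.uint8); dark[215:]=0; dark[:, :240]=0; dark[:,410:]=0
z=np.zeros_like(dark); cv2.circle(z,(327,100),75,1,-1)
tabs=cv2.inRange(hsv,(20,150,90),(34,255,255))*z
n,l,st,c=cv2.connectedComponentsWithStats(tabs)
cen=None
# cork: inside dark ring; find inner dark-seal boundary
m=(((hsv[:,:,1]<60)&(hsv[:,:,2]<130))*z).astype(np.uint8)
n2,l2,s2,c2=cv2.connectedComponentsWithStats(1-m)
for i in range(n2):
    if 1000<s2[i,4]<20000: print('hole',s2[i],c2[i],onz('w1',*c2[i],.034))
sc=np.array([onz('w1',u,v,.021)[:2] for u,v in [(239.5,145.5),(352.5,193.5),(418.5,60)]])
print(sc,(sc[0]+sc[2])/2, [np.degrees(np.arctan2(*(a-b)[::-1])) for a,b in [(sc[0],sc[1]),(sc[2],sc[1])]],np.linalg.norm(sc[0]-sc[1]),np.linalg.norm(sc[2]-sc[1]))
C=(sc[0]+sc[2])/2
for i in range(1,n):
    if st[i,4]<60: continue
    ys,xs=np.where(l==i); P=np.array([onz('w1',x,y,.058)[:2] for x,y in zip(xs,ys)])-C
    r=np.linalg.norm(P,axis=1); k=(r>.060)&(r<.072); a=np.degrees(np.arctan2(P[k,1],P[k,0])); a=np.where(a<-150,a+360,a)
    print(st[i,4],r.min(),r.max(),np.percentile(a,[1,50,99]))
cv2.imwrite('pics/w1z.png',cv2.resize(im[0:220,210:440],None,fx=3,fy=2.7*1))
E
```

```text
hole [ 256   27  142  146 9661] [328.83200497  99.34075148] [ 0.50810951 -0.2495534   0.034     ]
hole [ 290   66   71   74 4042] [325.41588323 102.58114795] [ 0.50361835 -0.2466827   0.034     ]
[[ 0.42636851 -0.15694637]
 [ 0.40277996 -0.3116302 ]
 [ 0.57693478 -0.33870191]] [ 0.50165165 -0.24782414] [np.float64(81.32946359241825), np.float64(-8.835701193095026)] 0.15647206073847236 0.1762463611216537
673 0.056935871136088695 0.07237681183383259 [-22.17976178   1.34945014  22.81007174]
559 0.05880497006263545 0.07181185795513367 [ 96.04126099 118.42457531 142.38075405]
467 0.057879911519210625 0.0706328039230731 [-143.02226639 -118.4355205   -96.53240945]
```

View pics/w1z.png

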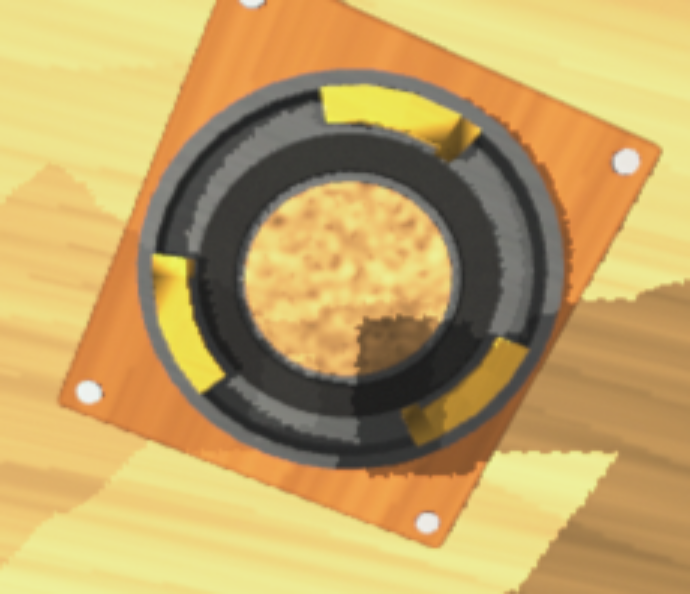

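```bash
python3 -m crank '[[1,0.03,0.098,0,0],[1,0.03,0.098,0,0],[1,0.03,0.098,0,0],[1,0.03,0.098,0,0],[1,0.03,0.098,0,0],[1,0.03,0.098,0,0],[1,0,0,0,0],[1,0,0,0,0]]' ; python3 -c "
from h import *
shot('wrist','w2')"
```

```text
clock: 2.2
position: [0.4987, -0.0185, 0.2496]
ee_rot: [-3.113, -0.418, -0.0]
force: [-0.3, -1.6, 0.5]
width: 0.998
```

View pics/w2.png

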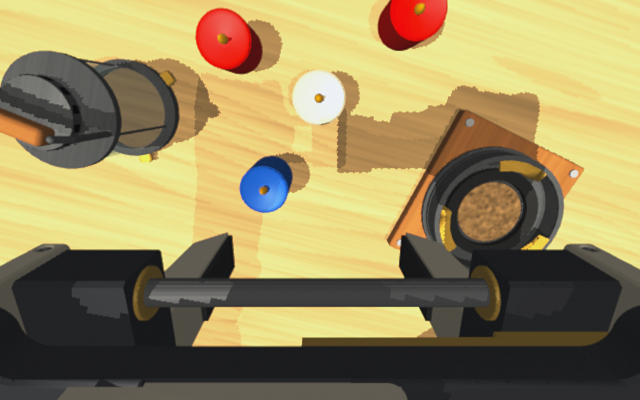

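The white candle top is centred near (319,97). The lantern is at the left with two brass lugs visible at (168,78) and (147,157).

```bash
python3 - <<'E'
from h import *
im,K,T=load('w2'); hsv=cv2.cvtColor(im,cv2.COLOR_BGR2HSV)
m=((hsv[:,:,1]<40)&(hsv[:,:,2]>225)).astype(np.uint8); m[:, :270]=0; m[:,:][:, 370:]=0; m[150:]=0
c=max(cv2.findContours(m,cv2.RETR_EXTERNAL,cv2.CHAIN_APPROX_NONE)[0],key=cv2.contourArea)
e=cv2.fitEllipse(c); print(e, onz('w2',*e[0],.07))
for uv in [(168,78),(147,157)]: print(onz('w2',*uv,.008))
for uv in [(222,39),(416,9)]: print('reds',onz('w2',*uv,.076))
print('blue',onz('w2',264,190,.076))
print(arm.observe()['position'])
E
```

```text
((318.0947265625, 97.05549621582031), (50.11585235595703, 51.30290603637695), 11.351228713989258) [ 5.79729330e-01 -4.73097505e-04  7.00000000e-02]
[0.55404189 0.1810181  0.008     ]
[0.45012429 0.19521386 0.008     ]
reds [0.60747823 0.10459043 0.076     ]
reds [ 0.68144546 -0.06971988  0.076     ]
blue [0.46782782 0.03211261 0.076     ]
[ 0.49827316 -0.02069811  0.24950288]
```

```bash
python3 -m crank '[[1,0.05,0.012,-0.04,0],[1,0.05,0.012,-0.04,0],[1,0.05,0.012,-0.04,0],[1,0.05,0.012,-0.04,0],[1,0,0,-0.06,0],[1,0,0,-0.02,0],[1,0,0,0,0],[1,0,0,0,0]]' 20; python3 -c "
from h import *
shot('wrist','w3')"
```

```text
clock: 2.92
position: [0.5777, -0.0029, 0.1539]
ee_rot: [3.114, 0.408, -0.002]
force: [-0.2, 0.1, 0.9]
width: 0.998
```

View pics/w3.png

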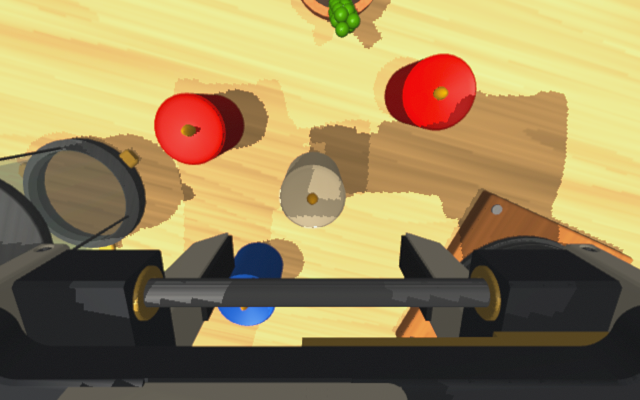

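The candle top sits at about (313,195), midway between the fingers. Descending and closing.

```bash
python3 -c "
from h import *
print(onz('w3',313,195,.07))"
python3 -m crank '[[1,0,0,-0.06,0],[1,0,0,-0.08,0],[1,0,0,-0.08,0],[1,0,0,-0.03,0],[1,0,0,0,0],[0,0,0,0,0],[0,0,0,0,0],[0,0,0,0,0]]' 20
```

```text
[0.58279807 0.00185545 0.07      ]
clock: 3.63
position: [0.5799, -0.001, 0.0558]
ee_rot: [3.114, 0.411, 0.005]
force: [-0.1, -0.9, -0.1]
width: 0.831
```

```bash
python3 -m crank '[[0,0,0,0,0],[0,0,0,0,0],[0,0,0,0,0],[0,0,0,0.04,0],[0,0,0,0.06,0],[0,0,0,0.08,0],[0,0,0,0,0],[0,0,0,0,0]]' 20
```

```text
clock: 4.3
position: [0.5796, -0.0011, 0.1274]
ee_rot: [3.114, 0.411, 0.006]
force: [0.0, -0.1, -2.9]
width: 0.605
```

```bash
python3 -m crank '[[0,-0.014,-0.044,0.01,0],[0,-0.028,-0.088,0.01,0],[0,-0.028,-0.088,0,0],[0,-0.028,-0.088,0,0],[0,-0.028,-0.088,0,0],[0,-0.028,-0.088,0,0],[0,-0.028,-0.088,0,0],[0,-0.014,-0.044,0,0]]' 20; python3 -m crank '[[0,0,0,0,0],[0,0,0,0,0],[0,0,0,-0.03,0],[0,0,0,-0.04,0],[0,0,0,-0.02,0],[0,0,0,0,0],[0,0,0,0,0],[0,0,0,0,0]]' 20;  python3 -c "
from h import *
shot('wrist','w4');shot('scene','s4')
cv2.imwrite('pics/s4z.png',cv2.resize(load('s4')[0][200:300,200:340],None,fx=5,fy=5))"
```

```text
clock: 4.97
position: [0.4965, -0.2528, 0.1321]
ee_rot: [3.115, 0.403, -0.006]
force: [-0.4, -1.3, -1.9]
width: 0.596
clock: 5.63
position: [0.5004, -0.247, 0.098]
ee_rot: [-3.114, -0.413, -0.001]
force: [-0.0, -0.4, -1.9]
width: 0.599
```

View pics/s4z.png

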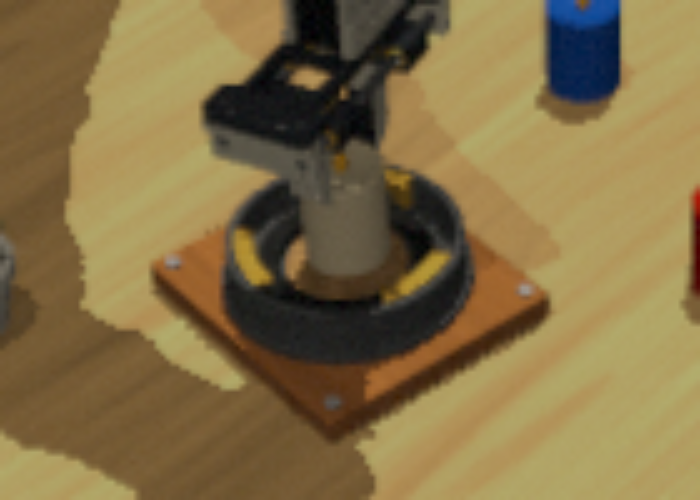

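View pics/w4.png

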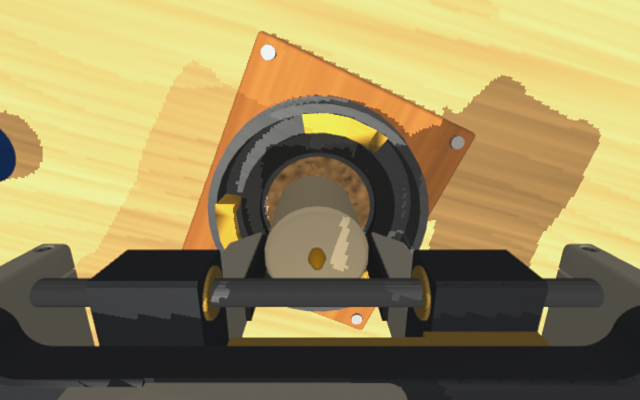

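The candle hangs centred over the cork pad, about 10 mm above it. Lowering and releasing.

```bash
python3 -m crank '[[0,0,0,-0.012,0],[0,0,0,-0.01,0],[0,0,0,-0.001,0],[0,0,0,0,0],[0.8,0,0,0,0],[0.8,0,0,0,0],[0.8,0,0,0,0],[0.8,0,0,0,0]]' 20; python3 -m crank '[[0.8,0,0,0,0],[0.8,0,0,0,0],[0.8,0,0,0,0],[0.8,0,0,0.05,0],[0.8,0,0,0.08,0],[0.8,0,0,0.1,0],[0.8,0,0,0.1,0],[0.8,-0.08,0,0.05,0]]'; python3 -m crank '[[1,-0.1,0,0,0],[1,0,0,0,0],[1,0,0,0,0],[1,0,0,0,0],[1,0,0,0,0],[1,0,0,0,0],[1,0,0,0,0],[1,0,0,0,0]]'; python3 -c "
from h import *
shot('wrist','w5')"
```

```text
clock: 6.4
position: [0.5, -0.2476, 0.0885]
ee_rot: [3.114, 0.411, 0.0]
force: [0.3, -0.9, 0.2]
width: 0.789
clock: 7.07
position: [0.4738, -0.247, 0.2452]
ee_rot: [3.111, 0.416, 0.014]
force: [1.0, -1.3, 0.5]
width: 0.799
clock: 7.73
position: [0.4285, -0.2473, 0.2401]
ee_rot: [-3.114, -0.413, 0.0]
force: [-0.4, -0.4, 0.8]
width: 0.996
```

View pics/w5.png

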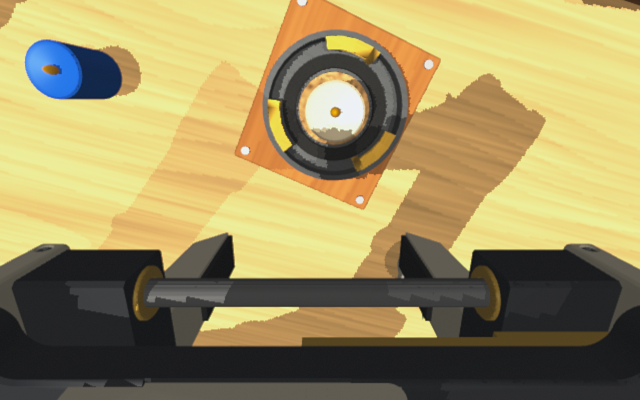

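The candle stands upright at (335,112), centred in the ring. All four screws are visible, so I'll refit the base.

```bash
python3 - <<'E'
from h import *
im,K,T=load('w5'); hsv=cv2.cvtColor(im,cv2.COLOR_BGR2HSV)
m=((hsv[:,:,1]<50)&(hsv[:,:,2]>170)).astype(np.uint8)
P=[]
for u,v in [(428,64),(302,3),(245,150),(360,200)]:
    mm=np.zeros_like(m); mm[max(v-9,0):v+10,u-9:u+10]=m[max(v-9,0):v+10,u-9:u+10]
    M=cv2.moments(mm,True); q=(M['m10']/M['m00'],M['m01']/M['m00']); P.append(onz('w5',*q,.021)[:2]); print(q,P[-1])
P=np.array(P)
# order: +x-y , +x+y, -x+y, -x-y
print((P[0]+P[2])/2,(P[1]+P[3])/2)
d=(P[0]-P[3])+(P[1]-P[2]); e=(P[1]-P[0])+(P[2]-P[3]); print(np.degrees(np.arctan2(d[1],d[0])),np.degrees(np.arctan2(e[1],e[0]))-90)
C=((P[0]+P[2])/2)
w=((hsv[:,:,1]<50)&(hsv[:,:,2]>150)).astype(np.uint8); w[:, :290]=0;w[:,380:]=0;w[:70]=0;w[155:]=0
c=max(cv2.findContours(w,cv2.RETR_EXTERNAL,cv2.CHAIN_APPROX_NONE)[0],key=cv2.contourArea);e=cv2.fitEllipse(cv2.convexHull(c));print(e,onz('w5',*e[0],.104))
print('flame',onz('w5',335,112,.113))
tabs=cv2.inRange(hsv,(20,150,90),(34,255,255)); z=np.zeros_like(tabs); cv2.circle(z,(336,105),75,1,-1)
n,l,st,c=cv2.connectedComponentsWithStats(tabs*z)
for i in range(1,n):
    if st[i,4]<100: continue
    ys,xs=np.where(l==i); Q=np.array([onz('w5',x,y,.058)[:2] for x,y in zip(xs,ys)])-C
    r=np.linalg.norm(Q,axis=1); k=(r>.061)&(r<.071); a=np.degrees(np.arctan2(Q[k,1],Q[k,0]));print(st[i,4],np.percentile(r,[1,99]),np.percentile(a,[1,50,99]))
print(arm.observe()['position'])
E
```

```text
(428.10769230769233, 64.07692307692308) [ 0.57705414 -0.33832661]
(301.5, 2.0434782608695654) [ 0.59961743 -0.18435347]
(244.79245283018867, 150.18867924528303) [ 0.4267872  -0.15667419]
(359.2888888888889, 199.13333333333333) [ 0.40322574 -0.31101213]
[ 0.50192067 -0.2475004 ] [ 0.50142159 -0.2476828 ]
-9.014256472939154 -8.508605477791264
((334.26275634765625, 110.45294189453125), (57.58006286621094, 58.64319610595703), 31.253957748413086) [ 0.50191621 -0.2444737   0.104     ]
flame [ 0.5009459  -0.24493564  0.113     ]
713 [0.05844427 0.07154339] [-22.76796949   0.70970724  22.5751057 ]
585 [0.05891838 0.0712873 ] [ 96.23688306 119.18827258 142.94431212]
490 [0.05880089 0.07104662] [-142.78715219 -118.98861582  -97.29043369]
[ 0.42833063 -0.24740277  0.24012851]
```

```bash
python3 -m crank '[[1,0.008,0.0945,0.02,0.1],[1,0.008,0.0945,0.02,0.1],[1,0.008,0.0945,0.02,0.1],[1,0.008,0.0945,0.02,0.1],[1,0.008,0.0945,0.02,0.1],[1,0.008,0.0945,0.02,0.1],[1,0.008,0.0945,0.02,0.1],[1,0.008,0.0945,0.02,0.1]]' ; python3 -m crank '[[1,0.008,0.0945,0.02,0.1],[1,0.008,0.0945,0.02,0.1],[1,0,0,0,0],[1,0,0,0,0],[1,0,0,0,0],[1,0,0,0,0],[1,0,0,0,0],[1,0,0,0,0]]';python3 -c "
from h import *
shot('wrist','w6'); print(arm.observe()['joints'])"
```

```text
clock: 8.45
position: [0.4534, 0.0568, 0.305]
ee_rot: [2.673, 1.649, 0.001]
force: [1.0, 0.2, -0.6]
width: 1.002
clock: 9.12
position: [0.46, 0.1292, 0.3202]
ee_rot: [2.494, 1.91, -0.001]
force: [-0.0, 0.5, -0.0]
width: 1.002
[ 0.2260002   0.19118286 -0.7173936   1.70694899  0.13056679  1.29243954
 -0.78129012]
```

View pics/w6.png

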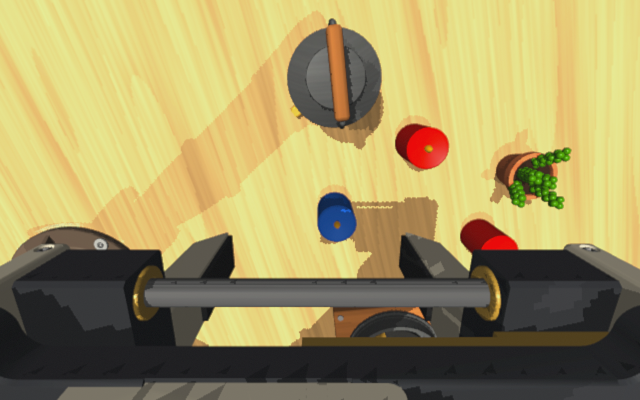

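The lantern crown is at about (334,77), with the bar from (335,22) to (342,124) and one lug at (295,112). Measuring those now.

```bash
python3 - <<'E'
from h import *
im,K,T=load('w6'); hsv=cv2.cvtColor(im,cv2.COLOR_BGR2HSV)
m=cv2.inRange(hsv,(3,90,60),(18,255,230)); z=np.zeros_like(m); cv2.circle(z,(336,75),55,1,-1); m=m*z
m=cv2.morphologyEx(m,cv2.MORPH_OPEN,np.ones((3,3)))
c=max(cv2.findContours(m,cv2.RETR_EXTERNAL,cv2.CHAIN_APPROX_NONE)[0],key=cv2.contourArea)
P=np.array([onz('w6',*p[0],.195)[:2] for p in c]); r=cv2.minAreaRect((P*1000).astype(np.float32)); print('bar',cv2.boundingRect(c),r)
b=cv2.boxPoints(r); e=[np.linalg.norm(b[1]-b[0]),np.linalg.norm(b[2]-b[1])]; v=b[1]-b[0] if e[0]>e[1] else b[2]-b[1]; print('bar ang',np.degrees(np.arctan2(v[1],v[0])))
d=((hsv[:,:,2]<135)&(hsv[:,:,1]<70)).astype(np.uint8)*255; d=(d|m); z=np.zeros_like(m); cv2.circle(z,(336,77),60,1,-1); d=cv2.morphologyEx(d*z,cv2.MORPH_OPEN,np.ones((9,9)))
c=max(cv2.findContours(d,cv2.RETR_EXTERNAL,cv2.CHAIN_APPROX_NONE)[0],key=cv2.contourArea)
e=cv2.fitEllipse(cv2.convexHull(c)); print('crown',e,onz('w6',*e[0],.145),onz('w6',*e[0],.153))
cv2.imwrite('pics/d.png',np.hstack([d[0:180,230:450],m[:180,230:450]]))
print('lug',onz('w6',295,112,.009))
E
```

```text
bar (325, 24, 25, 98) ((505.7193298339844, 222.5946044921875), (79.31289672851562, 14.44141674041748), 81.74730682373047)
bar ang 81.74734
crown ((334.1431884765625, 77.40972137451172), (92.93952941894531, 104.10520935058594), 0.9644786715507507) [0.50537189 0.22322492 0.145     ] [0.50483527 0.222855   0.153     ]
lug [0.4475065  0.19832258 0.009     ]
```

View pics/d.png

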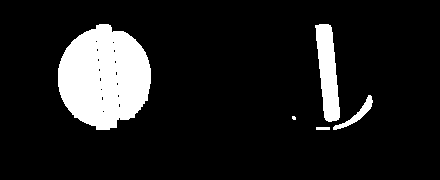

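Bar is 79x14 mm at (0.5057, 0.2226), 81.7°, consistent with lug_b seen at about 202°. Now positioning over the bar.

```bash
python3 -m crank '[[1,0.038,0.077,-0.02,0.04],[1,0.038,0.077,-0.02,0.04],[1,0.038,0.077,-0.02,0.032],[1,0,0,-0.06,0],[1,0,0,-0.06,0],[1,0,0,0,0],[1,0,0,0,0],[1,0,0,0,0]]' 40;python3 -c "
from h import *
shot('wrist','w7');shot('scene','s7')
cv2.imwrite('pics/s7z.png',cv2.resize(load('s7')[0][80:230,280:440],None,fx=4,fy=4))"
```

```text
clock: 9.83
position: [0.5061, 0.2226, 0.2497]
ee_rot: [2.376, 2.055, 0.002]
force: [0.5, 0.2, 0.8]
width: 1.002
```

View pics/w7.png

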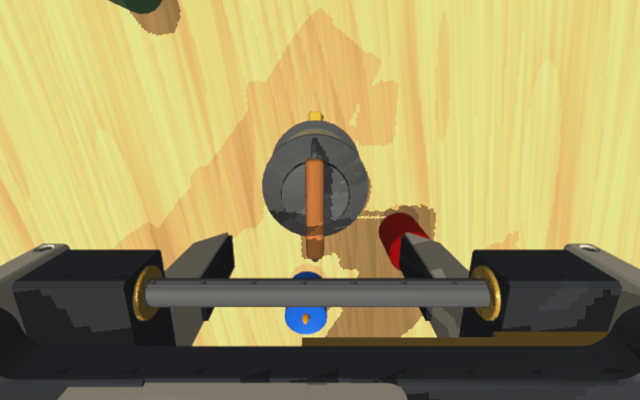

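View pics/s7z.png

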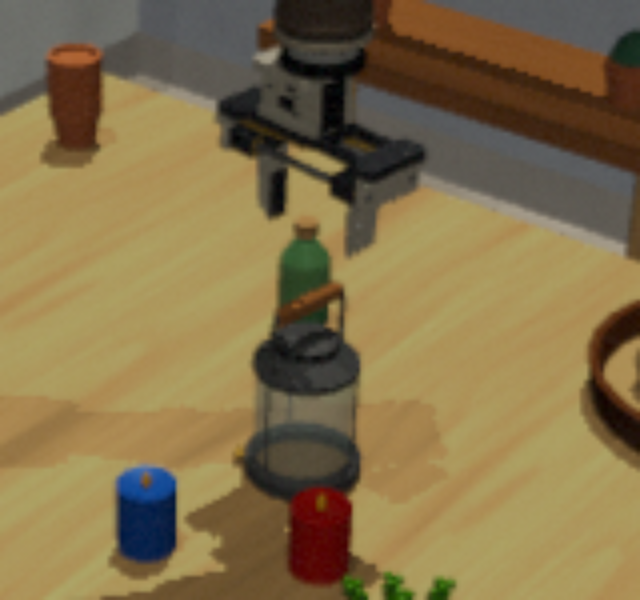

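The bar is vertical in the wrist view at u≈315, between the fingers, and the gripper is above the lantern. I'll confirm the bar centre before descending.

```bash
python3 - <<'E'
from h import *
im,K,T=load('w7'); hsv=cv2.cvtColor(im,cv2.COLOR_BGR2HSV)
m=cv2.inRange(hsv,(3,90,60),(18,255,255)); z=np.zeros_like(m); z[140:265,295:335]=1
c=max(cv2.findContours(m*z,cv2.RETR_EXTERNAL,cv2.CHAIN_APPROX_NONE)[0],key=cv2.contourArea)
P=np.array([onz('w7',*p[0],.195)[:2] for p in c]); r=cv2.minAreaRect((P*1000).astype(np.float32)); print('bar',cv2.boundingRect(c),r)
E
```

```text
bar (301, 158, 34, 102) ((508.3742370605469, 223.660400390625), (80.06697845458984, 25.679861068725586), 82.66473388671875)
```

```bash
python3 -m crank '[[1,0,0,-0.05,0],[1,0,0,-0.07,0],[1,0,0,-0.042,0],[1,0,0,0,0],[0,0,0,0,0],[0,0,0,0,0],[0,0,0,0,0],[0,0,0,0,0]]' 40;python3 -m crank '[[0,0,0,0,0],[0,0,0,0,0],[0,0,0,0,0],[0,0,0,0,0],[0,0,0,0,0],[0,0,0,0,0],[0,0,0,0,0],[0,0,0,0,0]]'; python3 -c "
from h import *
print(arm.observe()['ft_torque'],arm.observe()['joints']);shot('scene','s8')
cv2.imwrite('pics/s8z.png',cv2.resize(load('s8')[0][80:230,280:440],None,fx=4,fy=4))"
```

```text
clock: 10.6
position: [0.5063, 0.2233, 0.1851]
ee_rot: [2.375, 2.056, 0.004]
force: [-0.3, -0.5, -0.2]
width: 0.761
clock: 11.27
position: [0.5055, 0.2228, 0.1836]
ee_rot: [-2.375, -2.056, 0.0]
force: [0.1, -0.1, 0.4]
width: 0.18
[ 0.00405802 -0.07648402 -0.045636  ] [ 0.00843554  0.44719638 -0.71657356  1.75305436  0.33058389  1.0654872
 -0.96553695]
```

View pics/s8z.png

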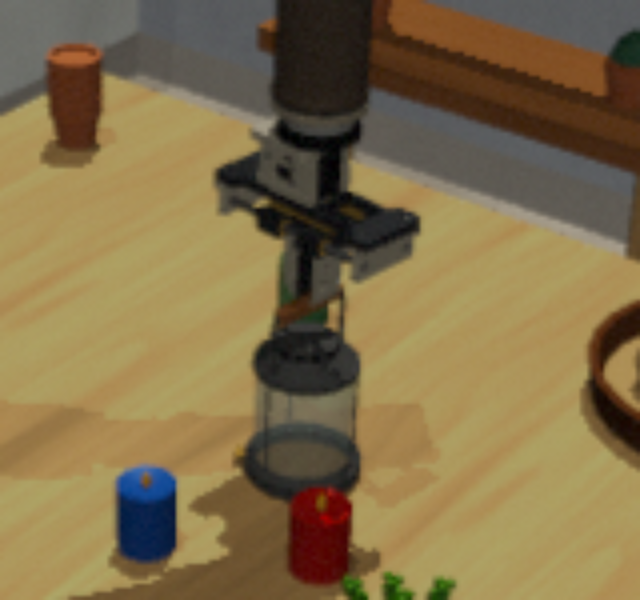

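The fingers straddle the bar. Lifting now.

```bash
python3 -m crank '[[0,0,0,0,0],[0,0,0,0,0],[0,0,0,0.02,0],[0,0,0,0.03,0],[0,0,0,0.03,0],[0,0,0,0,0],[0,0,0,0,0],[0,0,0,0,0]]' 40; python3 -c "
from h import *
print(arm.observe()['ft_torque'],arm.observe()['force']);shot('scene','s9')
cv2.imwrite('pics/s9z.png',cv2.resize(load('s9')[0][80:230,280:440],None,fx=4,fy=4));shot('wrist','w9')"
```

```text
clock: 11.98
position: [0.5056, 0.2227, 0.2157]
ee_rot: [2.375, 2.056, 0.0]
force: [0.4, -0.2, -4.0]
width: 0.137
[-0.1263798  -0.08027425  0.06090763] [ 0.38970749 -0.17001822 -3.99212702]
```

View pics/s9z.png

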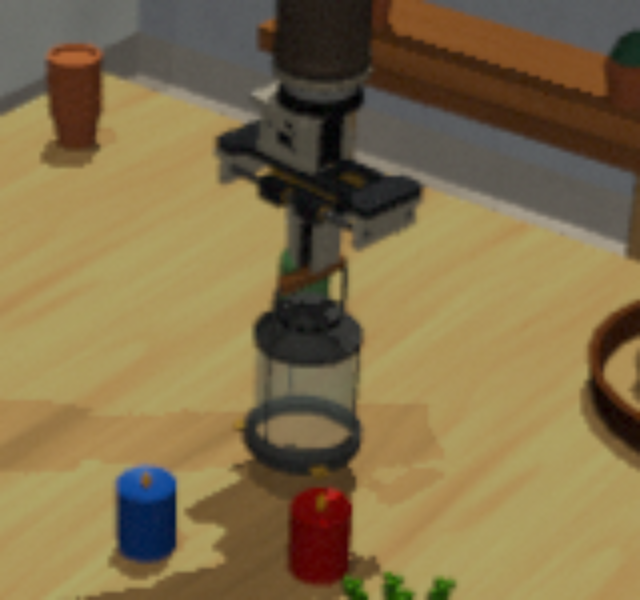

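View pics/w9.png

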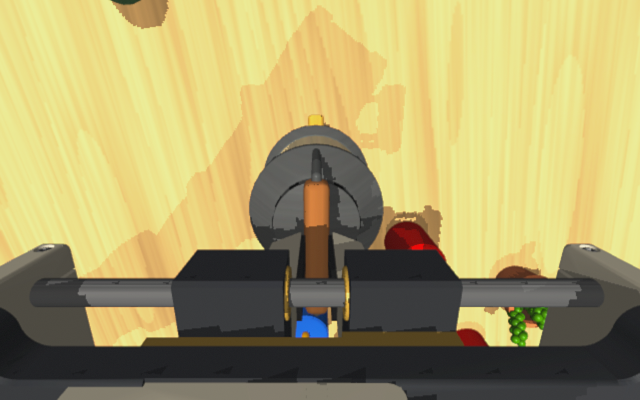

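Lifted cleanly and upright. Raising and carrying it to the base while turning about -29°, which puts lug_a at about 53°.

```bash
python3 -m crank '[[0,0,0,0.04,0],[0,0,0,0.08,0],[0,0,0,0.08,0],[0,0,0,0.055,0],[0,0,0,0.02,0],[0,0,-0.0235,0,-0.03],[0,0,-0.05,0,-0.03],[0,0,-0.0735,0,-0.03]]' 40; python3 -m crank '[[0,0,-0.0735,0,-0.03],[0,0,-0.0735,0,-0.03],[0,0,-0.0735,0,-0.03],[0,0,-0.0735,0,-0.03],[0,0,-0.0735,0,-0.03],[0,0,-0.0735,0,-0.03],[0,0,-0.0735,0,-0.03],[0,0,-0.0735,0,-0.03]]' ; python3 -m crank '[[0,0,-0.0735,0,-0.03],[0,0,-0.0735,0,-0.03],[0,0,-0.0735,0,-0.03],[0,0,-0.0735,0,-0.03],[0,0,-0.0735,0,-0.03],[0,0,-0.05,0,0],[0,-0.009,-0.0235,0,0],[0,0,0,0,0]]'; python3 -m crank '[[0,0,0,0,0],[0,0,0,0,0],[0,0,0,0,0],[0,0,0,0,0],[0,0,0,0,0],[0,0,0,0,0],[0,0,0,0,0],[0,0,0,0,0]]'; python3 -c "
from h import *
print(arm.observe()['joints']);shot('scene','s10');shot('top','t10')
cv2.imwrite('pics/s10z.png',cv2.resize(load('s10')[0][140:300,200:360],None,fx=3.7,fy=3.7));shot('wrist','w10')"
```

```text
clock: 12.75
position: [0.5042, 0.1648, 0.3235]
ee_rot: [-2.467, -1.942, 0.003]
force: [0.3, -0.7, -4.5]
width: 0.129
clock: 13.42
position: [0.5038, -0.0736, 0.3232]
ee_rot: [-2.695, -1.611, 0.005]
force: [0.3, -0.4, -5.2]
width: 0.131
clock: 14.08
position: [0.4994, -0.251, 0.323]
ee_rot: [-2.814, -1.392, 0.006]
force: [-0.9, -0.1, -5.8]
width: 0.135
clock: 14.75
position: [0.502, -0.2474, 0.3257]
ee_rot: [2.812, 1.401, 0.0]
force: [-0.0, 0.3, -5.2]
width: 0.134
[ 0.70276079  0.29844897 -0.45358494  1.53351573  0.1328223   1.34018383
 -0.40983038]
```

View pics/s10z.png

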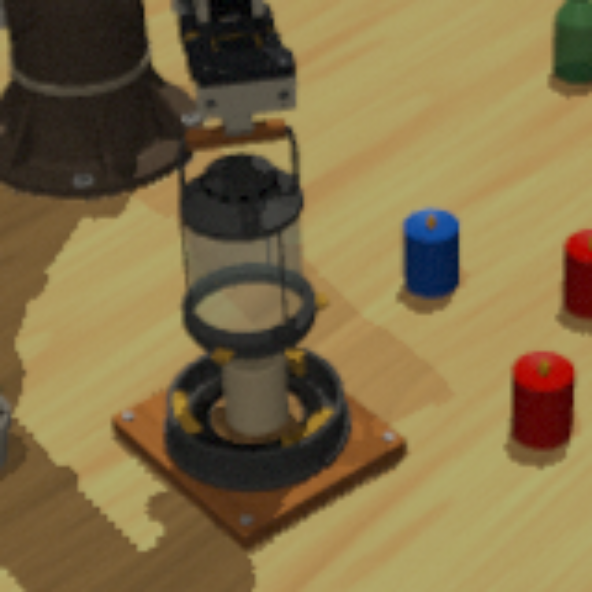

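View pics/w10.png

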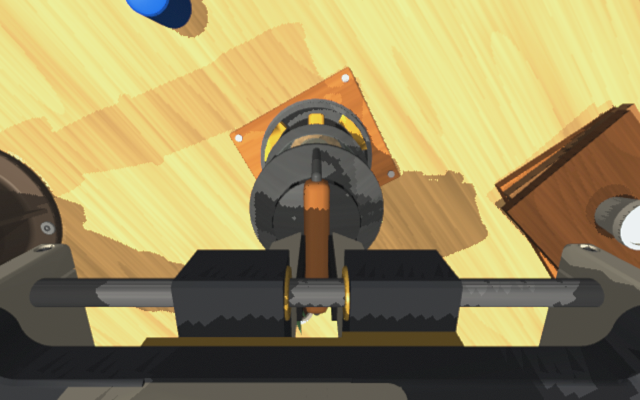

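The lantern hangs upright over the candle and base. Three screws are visible at (238,138), (346,77), (391,174), so I'll cross-check the base centre from this yaw and from the fixed cameras.

```bash
python3 - <<'E'
from h import *
def cen(f,pts,z):
    im,_,_=load(f); hsv=cv2.cvtColor(im,cv2.COLOR_BGR2HSV); m=((hsv[:,:,1]<60)&(hsv[:,:,2]>150)).astype(np.uint8); o=[]
    for u,v in pts:
        mm=np.zeros_like(m); mm[v-8:v+9,u-8:u+9]=m[v-8:v+9,u-8:u+9]; M=cv2.moments(mm,True)
        o.append(onz(f,M['m10']/M['m00'],M['m01']/M['m00'],z)[:2] if M['m00'] else onz(f,u,v,z)[:2])
    return np.array(o)
P=cen('w10',[(238,138),(346,77),(391,174)],.021); print(P,(P[0]+P[2])/2)
# top0 screws
def z2(u,v): return 220+u/3,110+v/3
Q=np.array([onz('top0',*z2(*p),.021)[:2] for p in [(501,210),(643,245),(608,402),(464,366)]]); print(Q,Q.mean(0),'diag',(Q[0]+Q[2])/2,(Q[1]+Q[3])/2)
S=np.array([onz('scene0',220+u/4,130+v/3.7,.021)[:2] for u,v in [(58,453),(341,474),(186,556)]]); print(S,(S[0]+S[1])/2)
E
python3 -c "
from h import *
im,_,_=load('t10'); cv2.imwrite('pics/t10z.png',cv2.resize(im[140:280,330:480],None,fx=4,fy=4,interpolation=cv2.INTER_CUBIC))"
```

```text
[[ 0.42681902 -0.15678767]
 [ 0.60121152 -0.18399058]
 [ 0.57581601 -0.33992577]] [ 0.50131751 -0.24835672]
[[ 0.59606123 -0.18628918]
 [ 0.57213943 -0.341641  ]
 [ 0.39906665 -0.31319976]
 [ 0.42254216 -0.15892317]] [ 0.49745237 -0.25001328] diag [ 0.49756394 -0.24974447] [ 0.49734079 -0.25028208]
[[ 0.40220157 -0.31475284]
 [ 0.60093527 -0.18733694]
 [ 0.57538781 -0.34089566]] [ 0.50156842 -0.25104489]
```

View pics/t10z.png

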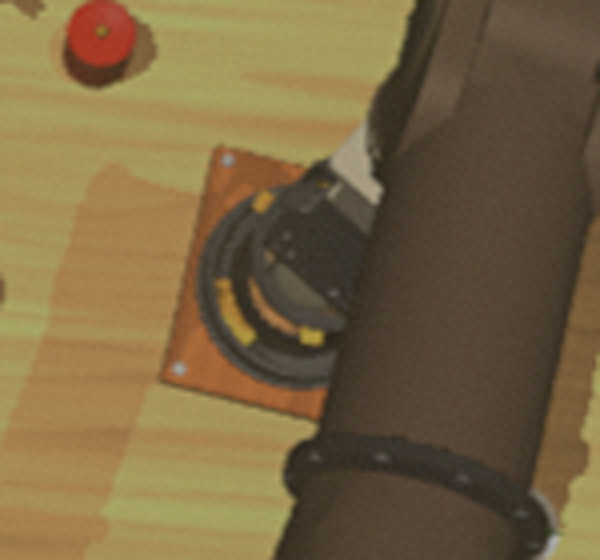

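```bash
python3 -m crank '[[0,0,-0.0015,-0.02,0],[0,0,0,-0.04,0],[0,0,0,-0.05,0],[0,0,0,-0.04,0],[0,0,0,-0.03,0],[0,0,0,-0.01,0],[0,0,0,0,0],[0,0,0,0,0]]' 40; python3 -c "
from h import *
shot('scene','s11')
cv2.imwrite('pics/s11z.png',cv2.resize(load('s11')[0][140:300,200:360],None,fx=3.7,fy=3.7));shot('wrist','w11')"
```

```text
clock: 15.57
position: [0.5021, -0.2482, 0.2499]
ee_rot: [2.812, 1.401, 0.0]
force: [1.1, 0.1, -4.2]
width: 0.137
```

View pics/s11z.png

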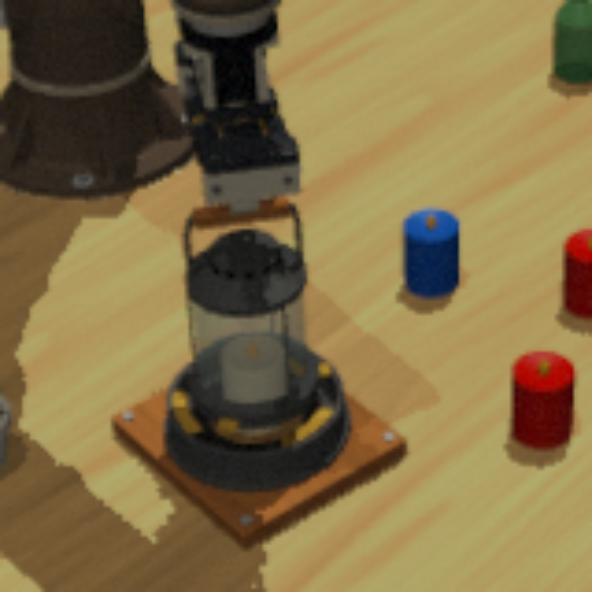

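View pics/w11.png

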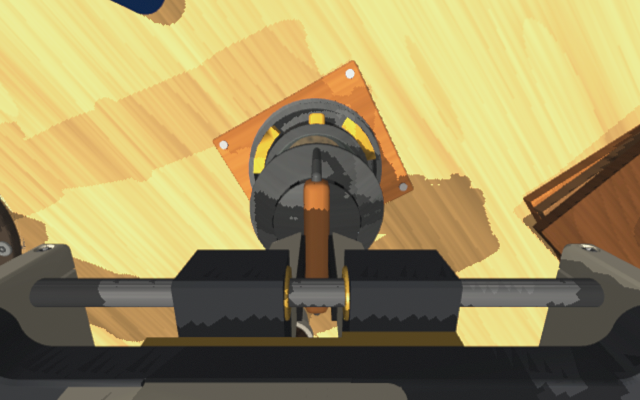

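The front lug at (317,118) sits centred in the gap between the yellow tabs. Lowering gently.

```bash
python3 -m crank '[[0,0,0,-0.02,0],[0,0,0,-0.02,0],[0,0,0,-0.01,0],[0,0,0,-0.008,0],[0,0,0,-0.006,0],[0,0,0,-0.003,0],[0,0,0,0,0],[0,0,0,0,0]]' 40; python3 -c "
from h import *
print(arm.observe()['ft_torque'])
shot('scene','s12')
cv2.imwrite('pics/s12z.png',cv2.resize(load('s12')[0][140:300,200:360],None,fx=3.7,fy=3.7));shot('wrist','w12')"
```

```text
clock: 16.33
position: [0.5019, -0.2481, 0.2226]
ee_rot: [-2.812, -1.401, 0.0]
force: [0.3, -0.3, -5.6]
width: 0.139
[-0.02527427 -0.00062244 -0.03709256]
```

View pics/s12z.png

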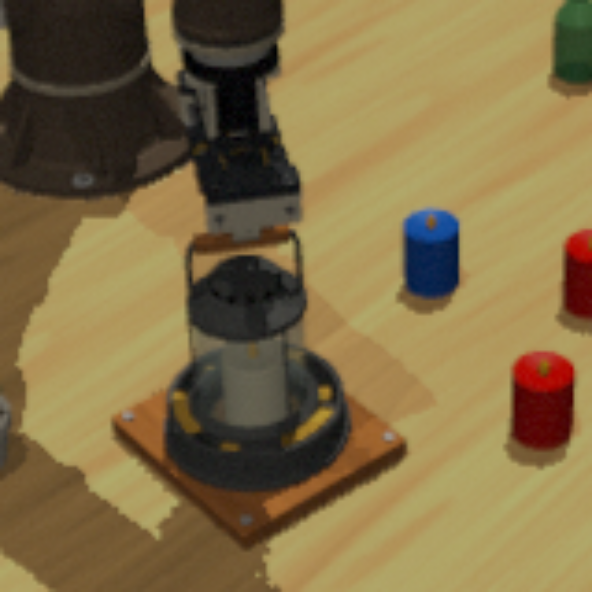

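View pics/w12.png

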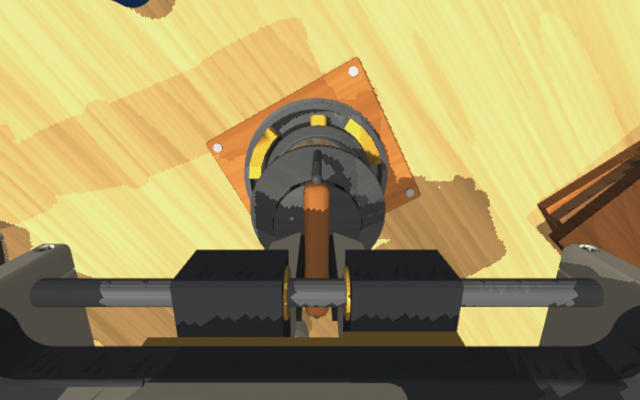

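```bash
python3 -m crank '[[0,0,0,-0.0025,0],[0,0,0,0,0],[0,0,0,-0.0025,0],[0,0,0,0,0],[0,0,0,0,0],[0,0,0,0,0],[0,0,0,0,0],[0,0,0,0,0]]' 40
```

```text
clock: 17.1
position: [0.5022, -0.2483, 0.2211]
ee_rot: [2.811, 1.401, 0.001]
force: [0.8, -1.2, 1.6]
width: 0.138
```

Resting on the seal (about 1 mm squeeze). Twisting clockwise while following down.

```bash
python3 -m crank '[[0,0,0,0,-0.08],[0,0,0,0,-0.08],[0,0,0,-0.001,-0.08],[0,0,0,-0.001,-0.08],[0,0,0,-0.001,-0.08],[0,0,0,-0.001,-0.08],[0,0,0,0,0],[0,0,0,0,0]]' 50; python3 -c "
from h import *
print(arm.observe()['ft_torque']);shot('wrist','w13')"
```

```text
clock: 17.77
position: [0.5024, -0.248, 0.22]
ee_rot: [3.071, 0.657, 0.002]
force: [0.2, -0.6, 4.9]
width: 0.144
[0.12104385 0.22163653 0.0116555 ]
```

View pics/w13.png

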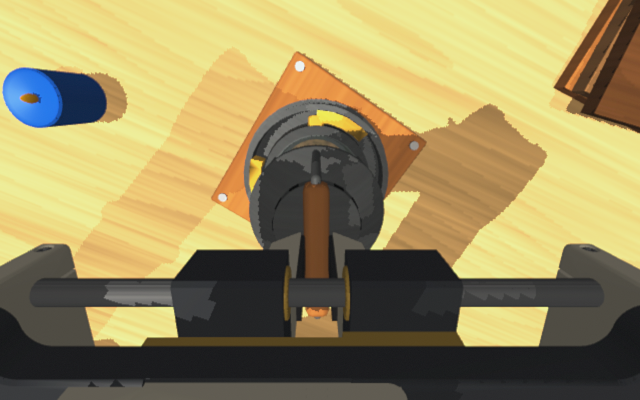

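The lug has begun to pass under the tab: yellow at (335,122) now overlaps the bar's front. About 33° left.

```bash
python3 -m crank '[[0,0,0,-0.001,-0.08],[0,0,0,-0.001,-0.08],[0,0,0,-0.001,-0.08],[0,0,0,0,-0.08],[0,0,0,0,-0.08],[0,0,0,0,0],[0,0,0,0,0],[0,0,0,0,0]]' 60; python3 -c "
from h import *
print(arm.observe()['ft_torque']);shot('wrist','w14')"
```

```text
clock: 18.48
position: [0.5027, -0.2481, 0.219]
ee_rot: [3.141, 0.008, 0.003]
force: [-0.2, 0.5, 6.4]
width: 0.135
[0.16525076 0.07283669 0.31611113]
```

View pics/w14.png

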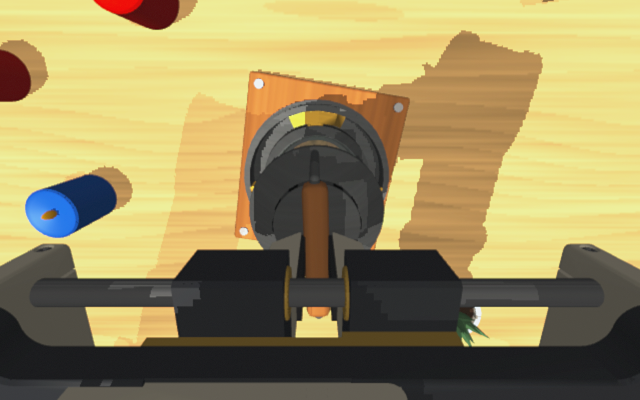

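```bash
python3 -m crank '[[0,0,0,-0.001,-0.05],[0,0,0,0,-0.05],[0,0,0,0,-0.05],[0,0,0,0,-0.03],[0,0,0,0,0],[0,0,0,0,0],[0,0,0,0,0],[0,0,0,0,0]]' 60; python3 -c "
from h import *
print(arm.observe()['ft_torque']);shot('wrist','w15')"
```

```text
clock: 19.2
position: [0.5029, -0.2483, 0.2189]
ee_rot: [3.128, -0.287, 0.004]
force: [-0.8, -0.0, 9.7]
width: 0.14
[0.10006266 0.10373886 0.32192403]
```

View pics/w15.png

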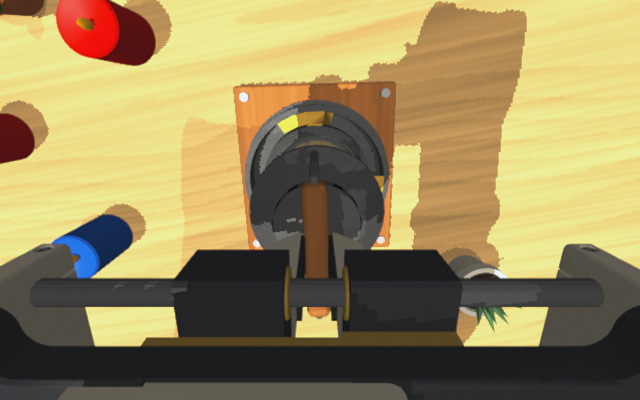

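Turned to about -10.5°, torque 0.32 Nm with no clear stop yet. Nudging on until it stops.

```bash
python3 -m crank '[[0,0,0,0,-0.02],[0,0,0,0,-0.02],[0,0,0,0,-0.02],[0,0,0,0,0],[0,0,0,0,0],[0,0,0,0,0],[0,0,0,0,0],[0,0,0,0,0]]' 60; python3 -c "
from h import *
print(arm.observe()['ft_torque'])"
```

```text
clock: 19.92
position: [0.5029, -0.2483, 0.2189]
ee_rot: [3.117, -0.384, 0.004]
force: [-1.4, 0.6, 9.1]
width: 0.13
[0.08866572 0.13926292 0.84520329]
```

Torque jumped to 0.85 Nm, so the lugs are against the stops. Releasing and backing off upward.

```bash
python3 -m crank '[[0.6,0,0,0,0],[0.6,0,0,0,0],[0.6,0,0,0,0],[0.6,0,0,0,0],[0.6,0,0,0,0],[0.6,0,0,0,0],[0.6,0,0,0,0],[0.6,0,0,0,0]]' 20; python3 -m crank '[[0.6,0,0,0.02,0],[0.6,0,0,0.05,0],[0.6,0,0,0.08,0],[0.6,0,0,0.08,0],[0.6,0,0,0.08,0],[0.6,-0.06,0,0.02,0],[0.6,-0.1,0,0,0],[0.6,-0.08,0,0,0]]'; python3 -m crank '[[0.6,0,0,0,0],[0.6,0,0,0,0],[0.6,0,0,0,0],[0.6,0,0,0,0],[0.6,0,0,0,0],[0.6,0,0,0,0],[0.6,0,0,0,0],[0.6,0,0,0,0]]'; python3 -c "
from h import *
print(arm.observe()['joints']);shot('scene','s16')
cv2.imwrite('pics/s16z.png',cv2.resize(load('s16')[0][140:300,200:360],None,fx=3.7,fy=3.7));shot('wrist','w16')"
```

```text
clock: 20.58
position: [0.5019, -0.2482, 0.2176]
ee_rot: [-3.117, 0.389, 0.0]
force: [-0.3, 0.8, -0.3]
width: 0.593
clock: 21.25
position: [0.4048, -0.2481, 0.3509]
ee_rot: [3.117, -0.388, 0.002]
force: [-0.1, -0.5, -0.2]
width: 0.597
clock: 21.92
position: [0.4063, -0.2481, 0.3494]
ee_rot: [-3.117, 0.388, 0.001]
force: [-0.4, 0.7, 0.2]
width: 0.6
[ 0.60521328  0.11403808 -0.189829    1.68718472  0.02191122  1.34293053
 -1.40709228]
```

View pics/s16z.png

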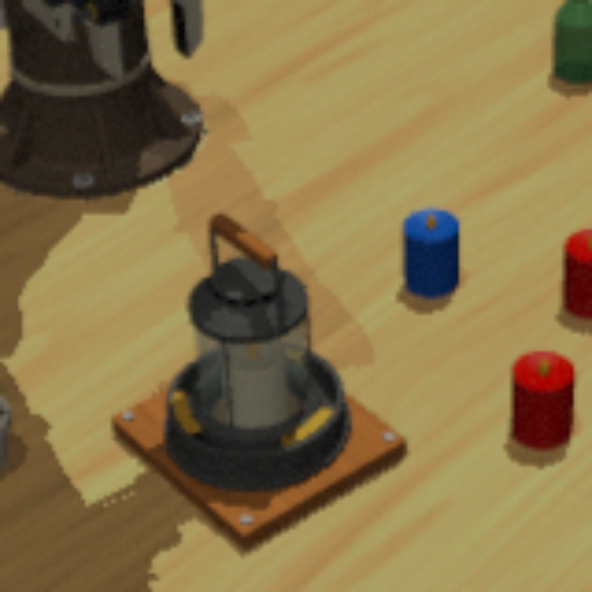

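View pics/w16.png

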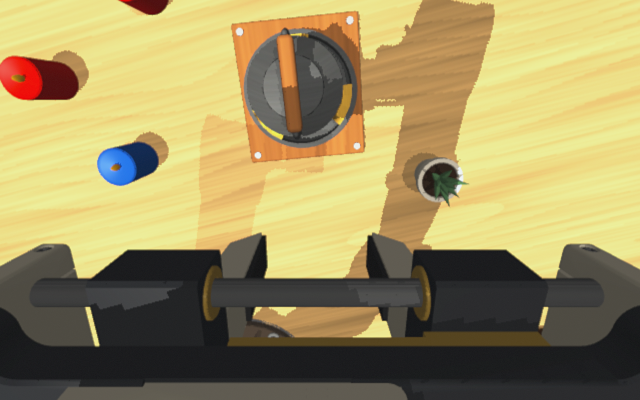

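The lantern stands upright and released, with the bar from (285,35) to (293,132), almost parallel to the plank's long side. Measuring bar against base.

```bash
python3 - <<'E'
from h import *
im,K,T=load('w16'); hsv=cv2.cvtColor(im,cv2.COLOR_BGR2HSV)
m=((hsv[:,:,1]<60)&(hsv[:,:,2]>150)).astype(np.uint8);P=[]
for u,v in [(239,31),(350,20),(357,146),(258,155)]:
    mm=np.zeros_like(m); mm[v-8:v+9,u-8:u+9]=m[v-8:v+9,u-8:u+9]; M=cv2.moments(mm,True); P.append(onz('w16',M['m10']/M['m00'],M['m01']/M['m00'],.021)[:2])
P=np.array(P); d=P[0]-P[3]+P[1]-P[2]; print(P.mean(0),np.degrees(np.arctan2(d[1],d[0])), np.degrees(np.arctan2(*(P[0]-P[3])[::-1])),np.degrees(np.arctan2(*(P[1]-P[2])[::-1])))
mk=cv2.inRange(hsv,(3,110,60),(16,255,255)); z=np.zeros_like(mk); z[30:136,272:304]=1
# top face only
c=max(cv2.findContours(mk*z,cv2.RETR_EXTERNAL,cv2.CHAIN_APPROX_NONE)[0],key=cv2.contourArea)
for h in (.224,.232):
    Q=np.array([onz('w16',*p[0],h)[:2] for p in c]); r=cv2.minAreaRect((Q*1000).astype(np.float32)); b=cv2.boxPoints(r); v=max([b[1]-b[0],b[2]-b[1]],key=np.linalg.norm); print(r,np.degrees(np.arctan2(v[1],v[0])))
cv2.imwrite('pics/w16z.png',cv2.resize(im[0:170,220:380],None,fx=3.5,fy=3.5))
E
```

```text
[ 0.50205791 -0.24753311] -8.815973464632776 -8.7951546124642 -8.836755041663164
((502.4812927246094, -247.1781005859375), (14.370864868164062, 80.84243774414062), 81.18730163574219) -8.812709
((502.0055847167969, -247.715576171875), (13.978355407714844, 78.63426208496094), 81.18730163574219) -8.812699
```

View pics/w16z.png

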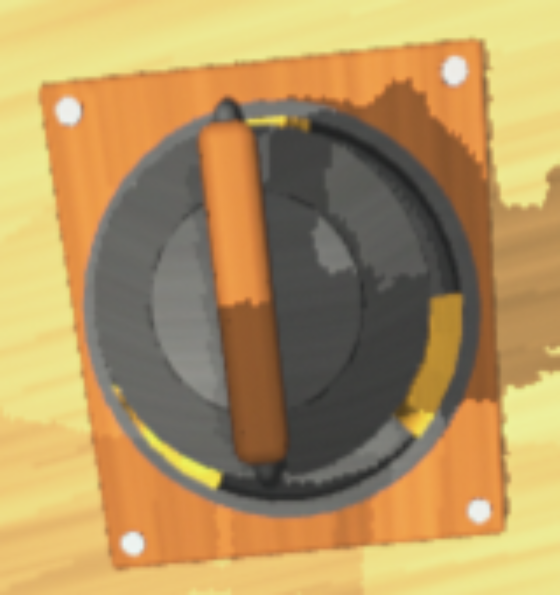

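The bar is aligned with base x to within measuring error (-8.8° for both) and centred within about 1 mm. Handing in.

```bash
python3 -c "
from cell import arm
print(arm.sign_off(), arm.observe()['clock'])"
```

```text
the job is handed in; nothing more can be done
the job is handed in; nothing more can be done
```

The lantern is assembled and handed in at about 22 s of the 61 s limit; no verdict was reported.

**What I did:** I stood the ivory candle on the cork pad, carried the glass top over it upright, and lowered its lugs into the gaps. I then twisted it clockwise until the torque jumped from 0.32 to 0.85 N m, which I took as the end stops, let go and backed away.

**Last checks:**
- **Candle:** it was within about 3 mm of the pad centre when I let go. It still looked upright inside the glass in the last scene picture.
- **Lock:** the handle bar and the base's x axis both measured -8.8° in the last wrist picture, so the lugs are home. Bar and base centres agreed to within 1 mm.
- **Hands off:** the wrist force was back to about zero after letting go, and the arm was clear of everything.
- **Plants and vase:** I did not measure them again at the end. The arm's path stayed well clear of them, and the pictures showed nothing disturbed.

**What disagreed or went unchecked:**
- **Overhead camera:** it put the base about 4 mm from where the wrist camera did, so I used the wrist camera.
- **Scene camera:** its estimate was about 3 mm off the wrist camera's.
- **Seal squeeze:** I had no direct reading of the seal. I inferred it from the locked angle and height.

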